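# Fit the square anvil stake into the bench stake holder

### The job

Take the steel stake with the square head out of the wooden rack and fit it in the blue block of the stake holder. Its shank is a tight fit, so start it leaning: with the shank tilted some fifteen degrees, get the lowest edge of its foot into the mouth of the bore, then straighten it and slide it all the way down until the head sits flat on the block, and let go. Keep hold of it until it is home, work gently by feel, neither forcing nor dropping it, and leave the brass stake, the dish and the soldering disc where they are.

Things in the scene. Friction and masses are not known exactly. Their poses are not given: they have to be found in the camera images.
- stake: steel anvil stake, about 0.36 kg: square head 30 x 30 mm, 36 mm tall, on a round shank 20 mm in diameter and 45 mm long with a square-edged foot. Origin on the shank's axis at the head's flat underside; z up along the shank towards the head, x and y normal to the head's side faces. Starts upright in one of the rack's holes (which one varies), head underside on the rack's top
- stake_foot (a point): centre of the flat end face of the steel stake's shank, 45 mm below the stake's origin
- holder: stake holder: grey base 84 x 84 mm, fixed to the bench, origin at the centre of its underside, z up. On it a blue steel block 64 x 64 mm, flat top 58 mm above the bench, with a vertical bore 21 mm in diameter through its middle (38 mm long, chamfer 1 mm, free space below). The block is clamped off centre: its bore lies 2 to 5 mm aside along holder x and as much along y, unmeasured, new each time
- rack: the wooden rack, fixed to the bench: a block 70 mm (x) by 150 mm (y), 56 mm tall, with two loose vertical holes 26 mm in diameter at y = -40 mm and y = +40 mm. Origin at the centre of its underside, z up
- brass_stake: the other stake, not to be disturbed: brass, with a round domed head 32 mm in diameter and 32 mm tall on a shank 20 mm in diameter, in the rack's other hole. Origin on its axis at the head's underside, z up
- dish: open white porcelain dish 75 x 60 mm, 20 mm tall, loose on the bench, not to be disturbed. Origin at the centre of its underside
- soldering_disc: grey round soldering disc 100 mm in diameter, 12 mm thick, loose on the bench, not to be disturbed. Origin at the centre of its underside
- holder_top (a point): point on the holder's centre line level with the blue block's top face, 58 mm above the bench (the bore's mouth is at this height, 2 to 5 mm aside along x and along y). The block is stiff: pressing on it raises the force by some 10 to 20 N per millimetre. Axes as the holder's
Not all that is in view belongs to the job. There is more than one size of the stake; the job needs the smallest.

How it is judged:
On the way:
1. the foot's edge is in the bore's mouth while the stake leans at least 6 degrees: the foot's centre below the blue block's top face, within 16 mm of the holder's centre line (angle between stake's own z axis and vertical above 0.105 rad and z of stake_foot in the frame of holder_top below 0 m and horizontal distance between stake_foot and holder_top below 0.016 m), for 0.1 s.
At the end, for the whole second after the job is handed in: the steel stake stands upright (within 0.05 rad) in the holder's bore, the head's underside within 2 mm of the blue block's top and its axis within 9 mm of the holder's centre line, at rest and released (z of stake in the frame of holder_top below 0.002 m and horizontal distance between stake and holder_top below 0.009 m and angle between stake's own z axis and vertical below 0.05 rad and linear speed of stake below 0.01 m/s and contact force between the fingers and stake below 0.1 N); the robot touches nothing.
It fails at once if the stake is forced: it presses on the holder with more than 30 N while its head is still over 3 mm above the block (contact force between stake and holder above 30 N and z of stake in the frame of holder_top above 0.003 m).
It fails at once if the stake and the holder press on each other with more than 40 N (contact force between stake and holder above 40 N).
It fails at once if the stake is dropped: let go, it falls faster than 0.2 m/s (contact force between the fingers and stake below 0.1 N and linear speed of stake above 0.2 m/s).
It fails at once if the brass stake, the dish or the soldering disc is moved by more than 15 mm (distance of any of brass_stake, dish, soldering_disc from where it was at the start of the episode above 0.015 m).
It also fails if it takes over 67 s, if anything falls off the work surface, if the arm or the gripper's body presses on something with over 40 N, if the wrist force passes 120 N, or if a joint passes its speed limit or range.

### The arm

A 6-joint arm with a two-finger parallel gripper is mounted at the origin on the work surface. World frame = base frame: x ahead of the robot, y to its left, z up, the work surface at z = 0. Lengths are in m, angles in rad, forces in N, time in s.
With the tool pointing down it reaches from about 0.275 to 0.975 m from the base axis. Payload 8.4 kg.
Tool frame: the origin (TCP) lies midway between the tips of the shut fingers; the grasp point (between the pads) lies 19 mm behind it (env.hold_point_z is the z of the grasp point in the tool frame, in m); z points along the fingers, y is the line along which they close (so a half turn about z gives the same grasp; the last joint's range is limited). The gripper opens to 92 mm and grips with 3 to 60 N. Pads are 20 mm wide; open, the fingers measure 128 mm over their backs; the gripper's body (75 mm by 189 mm) begins 69 mm behind the grasp point.
Start: joints at [1.323, 0.353, 1.633, -0, 1.155, -0.002], TCP at [0.152, 0.606, 0.215] pointing down, gripper open.
Joint ranges: [-2.63, 2.63], [-0.92, 2.1], [0.06, 2.66], [-1.3, 4.44], [0, 2.69], [-3.02, 3.02]. Speed limits (rad/s): [2.22, 2.22, 2.79, 3.14, 3.14, 3.14].

### API

Orientations are given as a unit quaternion [x, y, z, w].
In Python, from cell import env gives the robot as it stands.
- The arm moves only by the tool play_rows, never from a script. Its argument "targets" is a list of rows, each an object of numbers: "tx", "ty", "tz": the shift along the tool's x, y, z in mm; "twist": the turn about the tool's z in rad. A call has exactly 10 rows; each row shifts and turns the commanded pose from where the row before left it, along the tool's axes as they then stand; what a row does not reach is not made up. A row lasts 1/10 s, in which the tool goes at most 50 mm and 8.59 degrees, less where a joint would pass 70% of its speed; a pose out of reach is approached as far as the arm can. A call with a gripper value outside its range is refused whole. "jaw" is the opening, from -1 (shut) to 1 (fully open), set as the call begins (left out, the last holds). The fingers move at their own pace and stop on an object; "newtons" is the grip in N (left out, the last holds). Time passes only in rows, so rows that do not move let the fingers close, or fill a call up. It gives the time, the measured TCP pose, the force, the opening and the grip force at its end, in the units of the state.
- env.observe(): the state, without advancing time (a new reading comes with each control period).
- env.snapshot(name): name is "scene" or "top" or "wrist"; returns (picture, depth): 384x512x3 uint8, blue, green, red; 384x512 float32, m along the optical axis (not along the pixel's ray), 0 where there is no reading.
- env.camera_params(name): a dict with "intrinsics" (3x3 intrinsics, pixels), "R" (3x3) and "t" (3): a world point X has camera coordinates R X + t. Camera axes: x right, y down, z forward; pixel columns grow to the right and rows downward; lengths in m; the calibration is good to about 2 mm. A picture is of the moment at which its call begins: read the wrist's pose just before it. camera_params takes no time and is no camera call; for the wrist camera it gives the pose at the moment of the call.
- env.sign_off(): hands the job in; it is judged then, once.
The state is a dict: "time": time; "q": joint angles; "joint_vel": joint speeds; "effort": joint torques, N m; "ee_pos": TCP position; "tool_rot": TCP orientation; "ft_force": force on the tool from outside, world axes, zero at the start; "ft_torque": the same for the moment, N m; "gripper_width": finger opening in m; "grasp_force": force on a finger pad.
Only numpy, scipy, OpenCV 4.12 (cv2) and the standard library are available. Lean on these libraries where they do the work, as an engineer would, in place of code of your own. Each camera call takes 0.05 s, during which the arm holds its last target. There are 200 camera calls.

## Working session

There is one attempt and no reset: what is moved stays moved. The work goes in short steps, Python scripts to look and compute and a tool call to move; the robot and the scene stay as the last step left them, time stands still between calls to the robot, and variables do not carry over. Pictures are saved under pics/ and viewed, at most 10 in all, crops included, and the job is handed in when it is done.

Besides the shell and the picture viewer there is one more tool, called after "Emit:" as name(argument=value, ...) on one line, values as JSON. play_rows: Moves the arm, as the interface text tells. Its arguments: {"type":"object","properties":{"targets":{"type":"array","items":{"type":"object","properties":{"tx":{"type":"number"},"ty":{"type":"number"},"tz":{"type":"number"},"twist":{"type":"number"}}}},"jaw":{"type":"number"},"newtons":{"type":"number"}},"required":["targets"]}

```bash
ls; mkdir -p pics
python3 - <<'E'
from cell import env
import cv2,numpy as np
s=env.observe();print({k:np.round(v,3) for k,v in s.items()},env.hold_point_z)
for n in("scene","top"):
    p,d=env.snapshot(n);cv2.imwrite(f"pics/{n}1.png",p);np.save(f"pics/{n}1.npy",d)
    c=env.camera_params(n);np.savez(f"pics/{n}1c.npz",**c)
    print(n,np.round(c["R"],3).tolist(),c["t"],c["intrinsics"].tolist())
E
```

```text
pics
{'time': np.float64(0.0), 'q': array([ 1.323,  0.354,  1.634,  0.   ,  1.155, -0.002]), 'joint_vel': array([ 0.001,  0.   ,  0.001, -0.002,  0.   ,  0.   ]), 'effort': array([ 1.0000e-03, -5.9384e+01, -3.3422e+01,  7.0000e-02,  2.3000e-02,
       -0.0000e+00]), 'ee_pos': array([0.152, 0.606, 0.214]), 'tool_rot': array([ 0.123,  0.992, -0.001, -0.   ]), 'ft_force': array([ 0.271,  0.066, -0.99 ]), 'ft_torque': array([-0.016, -0.006, -0.03 ]), 'grasp_force': np.float64(0.0), 'gripper_width': np.float64(0.092)} -0.0187
scene [[0.436, 0.9, 0.0], [0.743, -0.36, -0.564], [-0.508, 0.246, -0.826]] [-0.27496858 -0.37551815  1.16248707] [[444.4906107286996, 0.0, 247.44890841560408], [0.0, 444.4906107286996, 198.9616261893363], [0.0, 0.0, 1.0]]
top [[0.004, -1.0, -0.008], [-0.982, -0.003, -0.187], [0.187, 0.008, -0.982]] [0.02130406 0.59192924 0.6328493 ] [[351.59216034151325, 0.0, 255.033662680082], [0.0, 351.59216034151325, 193.8466965475972], [0.0, 0.0, 1.0]]
```

View pics/scene1.png

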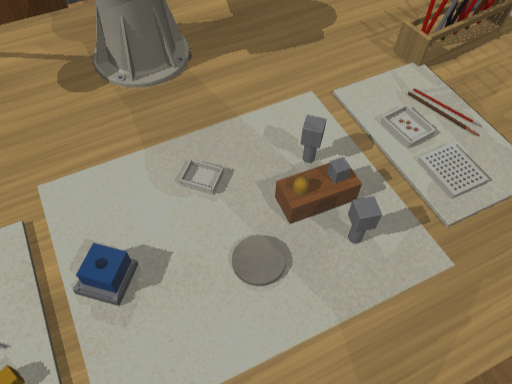

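View pics/top1.png

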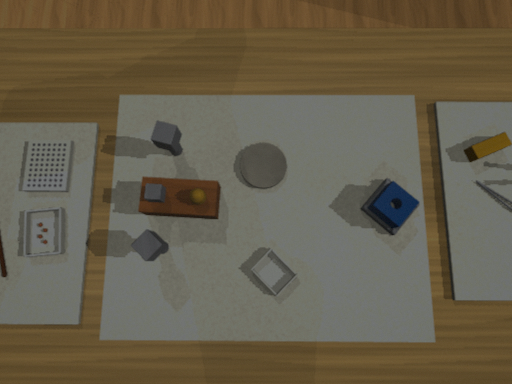

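Candidates for the steel stake in the scene picture are the free-standing one at (313,135), the free-standing one at (364,215), and the one in the rack at (340,168). The rack one is the smallest and is where the description puts it. The brass stake is at (301,185), the blue block at (104,265), the dish at (202,176) and the disc at (260,260).

```bash
cat > h.py <<'E'
import numpy as np,cv2
from cell import env
from scipy.spatial.transform import Rotation as Ro
def cloud(d,c):
    K=c["intrinsics"];v,u=np.mgrid[:d.shape[0],:d.shape[1]]
    P=np.stack([(u-K[0,2])/K[0,0]*d,(v-K[1,2])/K[1,1]*d,d],-1)
    return (P-c["t"])@c["R"]
def rect(pts):
    (c,s,a)=cv2.minAreaRect((pts[:,:2]*1000).astype(np.float32));return np.round(c,1),np.round(s,1),round(a,1)
def masked(p):
    h=cv2.cvtColor(p,cv2.COLOR_BGR2HSV);return h
E
python3 - <<'E'
from h import *
for n in("top","scene"):
    p=cv2.imread(f"pics/{n}1.png");d=np.load(f"pics/{n}1.npy");c=dict(np.load(f"pics/{n}1c.npz"))
    X=cloud(d,c);h=masked(p);ok=d>0;z=X[...,2]
    blue=(h[...,0]>100)&(h[...,0]<130)&(h[...,1]>120)&ok&(z>.05)&(z<.066)
    print(n,"blue top",rect(X[blue]),z[blue].mean(), blue.sum())
    print("all z>.03 comps")
    m=((z>.035)&(z<.4)&ok&(X[...,0]>.2)&(abs(X[...,1])<.6)).astype(np.uint8)
    k,l,st,ce=cv2.connectedComponentsWithStats(m)
    for i in range(1,k):
        if st[i,4]>60:
            q=X[l==i];zm=np.percentile(q[:,2],97);t=q[q[:,2]>zm-.006];print(ce[i].round(),st[i,4],"ztop",zm.round(3),rect(t),'all',rect(q))
    wood=(h[...,0]<20)&(h[...,1]>130)&ok&(z>.05)&(z<.062);print("rack",rect(X[wood]))
    for nm,(u,v) in dict(top=dict(st=(154,192),br=(199,196),dish=(273,271)),scene=dict(st=(340,168),br=(301,185),dish=(202,176)))[n].items(): print(nm,X[v,u].round(4))
    hd=(z>.082)&(z<.1)&ok&(h[...,1]<90)
    k,l,st,ce=cv2.connectedComponentsWithStats(hd.astype(np.uint8))
    for i in range(1,k):
        if st[i,4]>20: print("head",ce[i].round(),st[i,4],rect(X[l==i]),np.median(z[l==i]).round(4))
x,y=np.array(env.observe()["tool_rot"]),0
print(Ro.from_quat(x).as_matrix().round(3))
E
```

```text
top blue top (array([ 574.1, -249.2]), array([63.8, 63.1]), 48.9) 0.05726341965437463 999
all z>.03 comps
[167. 136.] 687 ztop 0.109 (array([699.9, 194.6]), array([40.9, 40.2]), 75.0) all (array([699.8, 194.5]), array([40.8, 40.5]), 75.4)
[491. 145.] 574 ztop 0.044 (array([ 698.8, -459.2]), array([30. , 80.2]), 23.0) all (array([ 698.8, -459.2]), array([30.1, 80.2]), 22.9)
[179. 196.] 2803 ztop 0.092 (array([588.6, 178.7]), array([100.7,  30.1]), 86.9) all (array([588.5, 174.1]), array([150.9,  70.7]), 86.9)
[395. 204.] 1211 ztop 0.06 (array([ 574.8, -250.4]), array([64.2, 65.9]), 48.4) all (array([ 574.9, -250.3]), array([64.5, 65.9]), 48.4)
[149. 245.] 698 ztop 0.11 (array([490.6, 214.1]), array([39.7, 40.1]), 46.6) all (array([490.7, 214. ]), array([39.8, 40.1]), 46.9)
rack (array([587.4, 174.3]), array([150.7,  68.3]), 86.9)
st [0.5882 0.2115 0.0907]
br [0.5823 0.1286 0.0829]
dish [ 0.4429 -0.0131  0.0038]
head [170. 140.] 104 (array([688.5, 186.9]), array([26.1, 54. ]), 32.6) 0.0912
head [153. 191.] 276 (array([590.3, 213.8]), array([30.4, 29.7]), 86.9) 0.091
head [157. 247.] 79
[... 907 characters left out ...]
[0.5994 0.2074 0.0941]
br [0.5951 0.1273 0.0827]
dish [ 0.4389 -0.0131  0.0061]
head [168.  22.] 82 (array([32.3, 68.7]), array([12.2, 91.5]), 57.7) 0.0897
head [456.  15.] 22 (array([312.1, 731.5]), array([7. , 7.5]), 55.2) 0.0917
head [443.  21.] 27 (array([317.2, 687.7]), array([11.3,  9.1]), 54.3) 0.0903
head [132.  41.] 474 (array([ 59.6, -35.1]), array([172.4,  60.8]), 59.4) 0.0911
head [311. 136.] 127 (array([504.8, 202.1]), array([40.9, 10.1]), 58.0) 0.0907
head [340. 165.] 264 (array([590.2, 213.5]), array([31.1, 30.8]), 88.3) 0.0925
head [362. 218.] 185 (array([707.3, 182.4]), array([54.5, 27.7]), 31.6) 0.0916
[[-0.97   0.243 -0.   ]
 [ 0.243  0.97  -0.001]
 [-0.    -0.001 -1.   ]]
```

Emit:
play_rows(targets=[{"tx": -43,"ty": -23},{"tx": -43,"ty": -23},{"tx": -43,"ty": -23},{"tx": -43,"ty": -23},{"tx": -43,"ty": -23},{"tx": -43,"ty": -23},{"tx": -43,"ty": -23},{"tx": -43,"ty": -23},{"tx": -43,"ty": -23},{"tx": -43,"ty": -23}], jaw=0.35, newtons=25)

```text
validation failed for argument at $.ta...
```

Emit:
play_rows(targets=[{"twist": 0.138},{"twist": 0.138},{"twist": 0.138},{"twist": 0.138},{"twist": 0.138},{"twist": 0.138},{"twist": 0.138},{"twist": 0.138},{"twist": 0.138},{"twist": 0.138}])

```text
validation failed for argument at $.ta...
```

```bash
cat >> h.py <<'E'
def state():
    s=env.observe();R=Ro.from_quat(s["tool_rot"]).as_matrix()
    print("t",round(float(s["time"]),2),"ee",np.round(s["ee_pos"]*1000,1),"yaw_y",np.degrees(np.arctan2(R[1,1],R[0,1])).round(2),"F",s["ft_force"].round(2),"T",s["ft_torque"].round(3),"w",round(s["gripper_width"]*1000,1),"g",round(float(s["grasp_force"]),1))
    return s,R
def go(x,y,z=None):
    s,R=state();p=s["ee_pos"];z=p[2] if z is None else z
    print("tool shift mm",np.round(1000*R.T@(np.array([x,y,z])-p),1))
E
python3 - <<'E'
from h import *
go(.590,.2137,.180)
c=env.camera_params("wrist");p,d=env.snapshot("wrist");cv2.imwrite("pics/w1.png",p)
X=cloud(d,c);z=X[...,2];h=masked(p)
m=((z>.085)&(z<.098)&(d>0)&(h[...,1]<90)).astype(np.uint8)
k,l,st,ce=cv2.connectedComponentsWithStats(m)
for i in range(1,k):
    if st[i,4]>50: print(ce[i].round(),st[i,4],rect(X[l==i]),np.median(z[l==i]).round(4))
# bore from the first pictures: dark pixels inside the blue top face
for n,(u0,v0) in dict(top=(397,203),scene=(101,263)).items():
    q=cv2.imread(f"pics/{n}1.png");c=dict(np.load(f"pics/{n}1c.npz"));g=q[...,0].astype(int)
    w=g[v0-12:v0+13,u0-12:u0+13];print(n,w.min(),np.median(w));
    m=np.zeros_like(g,bool);m[v0-9:v0+10,u0-9:u0+10]=w[3:22,3:22]<0.6*np.median(w)
    v,u=np.nonzero(m);K=c["intrinsics"];r=np.array([(u.mean()-K[0,2])/K[0,0],(v.mean()-K[1,2])/K[1,1],1])@c["R"]
    o=-c["t"]@c["R"];print(m.sum(),u.mean(),v.mean(),(o+r*(.058-o[2])/r[2]).round(4))
E
```

```text
t 0.1 ee [152.  605.8 213.9] yaw_y 75.92 F [ 0.39  0.12 -0.25] T [-0.015  0.039 -0.022] w 92.1 g 0.0
tool shift mm [-520.3 -273.7   34.3]
top 20 75.0
73 396.24657534246575 203.08219178082192 [ 0.574  -0.2501  0.058 ]
scene 46 109.0
68 100.83823529411765 263.94117647058823 [ 0.5766 -0.2525  0.058 ]
```

View pics/w1.png

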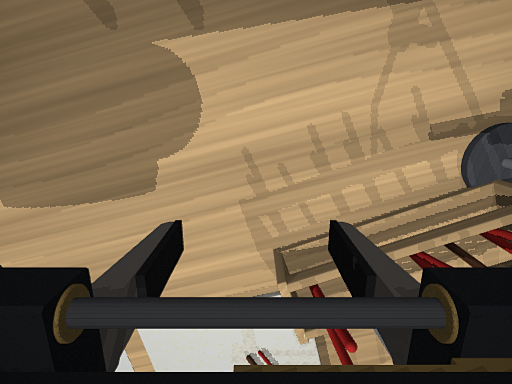

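The move call was refused, so the wrist picture only shows the start position: bench, fingers and tool caddy. I'll retry with all four fields in every row.

Emit:
play_rows(targets=[{"tx": -43,"ty": -23,"tz": 0,"twist": 0},{"tx": -43,"ty": -23,"tz": 0,"twist": 0},{"tx": -43,"ty": -23,"tz": 0,"twist": 0},{"tx": -43,"ty": -23,"tz": 0,"twist": 0},{"tx": -43,"ty": -23,"tz": 0,"twist": 0},{"tx": -43,"ty": -23,"tz": 0,"twist": 0},{"tx": -43,"ty": -23,"tz": 0,"twist": 0},{"tx": -43,"ty": -23,"tz": 0,"twist": 0},{"tx": -43,"ty": -23,"tz": 0,"twist": 0},{"tx": -43,"ty": -23,"tz": 0,"twist": 0}], jaw=0.35, newtons=25)

```text
time: 1.15
ee_pos: [0.5144, 0.2768, 0.2145]
tool_rot: [0.123, 0.992, 0.0, -0.0]
ft_force: [-0.4, 0.6, 0.6]
gripper_width: 0.0616
grasp_force: 0.0
```

Emit:
play_rows(targets=[{"tx": 0,"ty": 0,"tz": 0,"twist": 0.138},{"tx": 0,"ty": 0,"tz": 0,"twist": 0.138},{"tx": 0,"ty": 0,"tz": 0,"twist": 0.138},{"tx": 0,"ty": 0,"tz": 0,"twist": 0.138},{"tx": 0,"ty": 0,"tz": 0,"twist": 0.138},{"tx": 0,"ty": 0,"tz": 0,"twist": 0.138},{"tx": 0,"ty": 0,"tz": 0,"twist": 0.138},{"tx": 0,"ty": 0,"tz": 0,"twist": 0.138},{"tx": 0,"ty": 0,"tz": 0,"twist": 0.138},{"tx": 0,"ty": 0,"tz": 0,"twist": 0.138}])

```text
time: 2.15
ee_pos: [0.513, 0.2784, 0.2143]
tool_rot: [0.728, 0.685, -0.0, -0.0]
ft_force: [-0.5, 0.2, -0.7]
gripper_width: 0.0617
grasp_force: 0.0
```

Run:
```python
from h import *
go(.590,.2137,.160)
c=env.camera_params("wrist");s,R=state();print("cam offset tool",(R.T@(-c["R"].T@c["t"]-s["ee_pos"])).round(3),"view dir",(R.T@c["R"][2]).round(2))
p,d=env.snapshot("wrist");cv2.imwrite("pics/w2.png",p)
X=cloud(d,c);z=X[...,2];h=masked(p)
m=((z>.085)&(z<.098)&(d>0)&(h[...,1]<90)).astype(np.uint8)
k,l,st,ce=cv2.connectedComponentsWithStats(m)
for i in range(1,k):
    if st[i,4]>50: print(ce[i].round(),st[i,4],rect(X[l==i]),np.median(z[l==i]).round(4))
```

```text
t 2.15 ee [513.  278.4 214.3] yaw_y -3.48 F [-0.49  0.25 -0.68] T [-0.043  0.074 -0.002] w 61.7 g 0.0
tool shift mm [-59.9  80.8  54.3]
t 2.15 ee [513.  278.4 214.3] yaw_y -3.48 F [-0.49  0.25 -0.68] T [-0.043  0.074 -0.002] w 61.7 g 0.0
cam offset tool [ 0.076  0.001 -0.17 ] view dir [-0.27 -0.    0.96]
[241. 230.] 214 (array([491.6, 228.9]), array([54.4, 26.8]), 1.3) 0.0915
[338. 230.] 174 (array([600.7, 224. ]), array([12.2, 25.3]), 41.0) 0.092
[421. 241.] 381 (array([693.4, 207.1]), array([54.8, 28.1]), 31.6) 0.0917
```

View pics/w2.png

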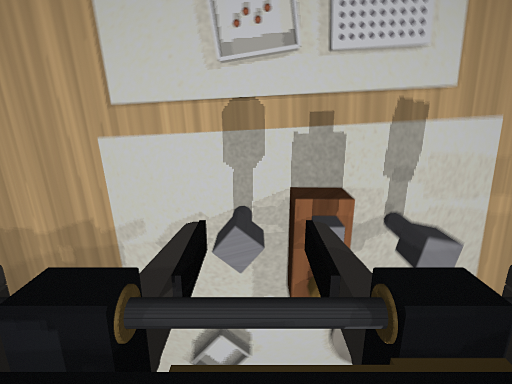

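The three steel heads are at (238,245) and (425,245), both free-standing with 40 mm heads, and at (330,228) in the rack with a 30 mm head. The rack one is the target. Moving above it.

Emit:
play_rows(targets=[{"tx": -10,"ty": 13.5,"tz": 0,"twist": 0},{"tx": -10,"ty": 13.5,"tz": 0,"twist": 0},{"tx": -10,"ty": 13.5,"tz": 0,"twist": 0},{"tx": -10,"ty": 13.5,"tz": 0,"twist": 0},{"tx": -10,"ty": 13.5,"tz": 0,"twist": 0},{"tx": -10,"ty": 13.5,"tz": 0,"twist": 0},{"tx": 0,"ty": 0,"tz": 20,"twist": 0},{"tx": 0,"ty": 0,"tz": 20,"twist": 0},{"tx": 0,"ty": 0,"tz": 15,"twist": 0},{"tx": 0,"ty": 0,"tz": 0,"twist": 0}])

```text
time: 3.2
ee_pos: [0.5898, 0.2133, 0.1573]
tool_rot: [0.726, 0.687, -0.002, -0.001]
ft_force: [-0.6, -0.6, 0.8]
gripper_width: 0.0619
grasp_force: 0.0
```

Run:
```python
from h import *
go(.590,.2137,.0615)
c=env.camera_params("wrist")
p,d=env.snapshot("wrist");cv2.imwrite("pics/w3.png",p)
X=cloud(d,c);z=X[...,2];h=masked(p)
m=((z>.087)&(z<.098)&(d>0)&(h[...,1]<90)).astype(np.uint8)
k,l,st,ce=cv2.connectedComponentsWithStats(m)
for i in range(1,k):
    if st[i,4]>50: print(ce[i].round(),st[i],rect(X[l==i]),np.median(z[l==i]).round(4))
```

```text
t 3.2 ee [589.8 213.3 157.3] yaw_y -3.15 F [-0.64 -0.58  0.83] T [-0.055  0.09  -0.027] w 61.9 g 0.0
tool shift mm [ 0.6  0.5 95.8]
[153. 190.] [132 175  42  33 264] (array([505.6, 229.1]), array([ 2. , 39.5]), 45.7) 0.0927
[257. 200.] [ 240  183   36   35 1225] (array([591.8, 214.7]), array([30. , 29.5]), 86.2) 0.0922
[374. 206.] [357 189  61  46 367] (array([693.3, 207.2]), array([54.4, 27.2]), 32.3) 0.0928
```

View pics/w3.png

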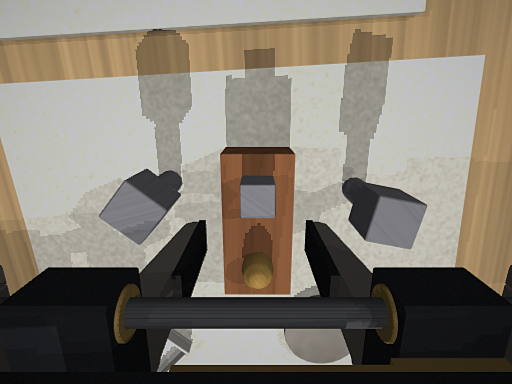

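The picture confirms the small square-headed stake at (257,198), centred between the fingers, with the brass stake at (258,270). Descending.

Emit:
play_rows(targets=[{"tx": 1,"ty": 1,"tz": 10,"twist": 0},{"tx": 0,"ty": 0,"tz": 12,"twist": 0},{"tx": 0,"ty": 0,"tz": 12,"twist": 0},{"tx": 0,"ty": 0,"tz": 12,"twist": 0},{"tx": 0,"ty": 0,"tz": 12,"twist": 0},{"tx": 0,"ty": 0,"tz": 12,"twist": 0},{"tx": 0,"ty": 0,"tz": 12,"twist": 0},{"tx": 0,"ty": 0,"tz": 8,"twist": 0},{"tx": 0,"ty": 0,"tz": 5,"twist": 0},{"tx": 0,"ty": 0,"tz": 0,"twist": 0}])

```text
time: 4.25
ee_pos: [0.5915, 0.215, 0.0638]
tool_rot: [0.726, 0.687, -0.0, -0.0]
ft_force: [0.8, 0.1, -0.1]
gripper_width: 0.0621
grasp_force: 0.0
```

Emit:
play_rows(targets=[{"tx": 0,"ty": 0,"tz": 0,"twist": 0},{"tx": 0,"ty": 0,"tz": 0,"twist": 0},{"tx": 0,"ty": 0,"tz": 0,"twist": 0},{"tx": 0,"ty": 0,"tz": 0,"twist": 0},{"tx": 0,"ty": 0,"tz": 0,"twist": 0},{"tx": 0,"ty": 0,"tz": 0,"twist": 0},{"tx": 0,"ty": 0,"tz": 0,"twist": 0},{"tx": 0,"ty": 0,"tz": 0,"twist": 0},{"tx": 0,"ty": 0,"tz": 0,"twist": 0},{"tx": 0,"ty": 0,"tz": 0,"twist": 0}], jaw=-1, newtons=25)

```text
time: 5.25
ee_pos: [0.5918, 0.2151, 0.0649]
tool_rot: [0.726, 0.687, 0.0, -0.0]
ft_force: [-2.3, 0.2, 5.3]
gripper_width: 0.0299
grasp_force: 25.0
```

Emit:
play_rows(targets=[{"tx": 0,"ty": 0,"tz": -3,"twist": 0},{"tx": 0,"ty": 0,"tz": -4,"twist": 0},{"tx": 0,"ty": 0,"tz": -5,"twist": 0},{"tx": 0,"ty": 0,"tz": -5,"twist": 0},{"tx": 0,"ty": 0,"tz": -5,"twist": 0},{"tx": 0,"ty": 0,"tz": -5,"twist": 0},{"tx": 0,"ty": 0,"tz": -3,"twist": 0},{"tx": 0,"ty": 0,"tz": 0,"twist": 0},{"tx": 0,"ty": 0,"tz": 0,"twist": 0},{"tx": 0,"ty": 0,"tz": 0,"twist": 0}])

```text
time: 6.25
ee_pos: [0.5916, 0.215, 0.0943]
tool_rot: [0.726, 0.687, -0.0, -0.0]
ft_force: [-0.2, -0.8, -5.6]
gripper_width: 0.0295
grasp_force: 25.0
```

Emit:
play_rows(targets=[{"tx": 2,"ty": 0,"tz": 0,"twist": 0},{"tx": 2,"ty": 0,"tz": 0,"twist": 0},{"tx": 2,"ty": 0,"tz": 0,"twist": 0},{"tx": 2,"ty": 0,"tz": 0,"twist": 0},{"tx": 2,"ty": 0,"tz": 0,"twist": 0},{"tx": 2,"ty": 0,"tz": 0,"twist": 0},{"tx": 0,"ty": 0,"tz": 0,"twist": 0},{"tx": 0,"ty": 0,"tz": 0,"twist": 0},{"tx": 0,"ty": 0,"tz": 0,"twist": 0},{"tx": 0,"ty": 0,"tz": 0,"twist": 0}])

```text
time: 7.25
ee_pos: [0.5923, 0.226, 0.0947]
tool_rot: [0.726, 0.688, -0.001, 0.0]
ft_force: [-1.2, -6.1, -0.7]
gripper_width: 0.0297
grasp_force: 25.0
```

```bash
cat >> h.py <<'E'
def head(name="wrist",sv=None):
    """fit planes of the held head's faces: tilt from its top face normal"""
    s=env.observe();c=env.camera_params(name);p,d=env.snapshot(name)
    if sv: cv2.imwrite(sv,p)
    R=Ro.from_quat(s["tool_rot"]).as_matrix();X=cloud(d,c);Y=(X-s["ee_pos"])@R;h=masked(p)
    return p,d,X,Y,h,s,R
E
python3 - <<'E'
from h import *
state()
p,d,X,Y,h,s,R=head(sv="pics/w4.png")
m=(d>0)&(abs(Y[...,0])<.045)&(abs(Y[...,1])<.0145)&(Y[...,2]>-.06)&(Y[...,2]<.07)
print(m.sum());v,u=np.nonzero(m);print(u.min(),u.max(),v.min(),v.max())
y=Y[m]*1000
k,ed=np.histogram(y[:,2],np.arange(-60,70,5));print(k)
for a in range(-40,40,5):
    q=y[(y[:,2]>=a)&(y[:,2]<a+5)]
    if len(q)>5: print(a,len(q),q[:,0].min().round(1),np.median(q[:,0]).round(1),q[:,0].max().round(1))
E
```

```text
t 7.25 ee [592.3 226.   94.7] yaw_y -3.12 F [-1.17 -6.11 -0.7 ] T [-1.376  0.244 -0.017] w 29.7 g 25.0
5306
220 281 175 296
[  51   51   53   44   41   46 2692  202  121  109  115   93   90   62
    0    0    0    0   19 1175   83   49   68   37   67]
-40 41 -10.0 0.9 10.1
-35 46 -13.9 -0.2 10.4
-30 2692 -15.4 -0.1 14.5
-25 202 4.9 13.8 14.5
-20 121 12.7 13.3 13.9
-15 109 12.1 12.7 13.3
-10 115 11.3 12.1 12.6
-5 93 10.3 11.5 12.1
0 90 9.5 10.9 11.5
5 62 9.9 10.4 10.8
30 19 1.0 2.0 2.6
35 1175 -0.7 11.8 23.5
```

Emit:
play_rows(targets=[{"tx": 1.5,"ty": 0,"tz": 0,"twist": 0},{"tx": 1.5,"ty": 0,"tz": 0,"twist": 0},{"tx": 1.5,"ty": 0,"tz": 0,"twist": 0},{"tx": 1.5,"ty": 0,"tz": 0,"twist": 0},{"tx": 1.5,"ty": 0,"tz": 0,"twist": 0},{"tx": 0,"ty": 0,"tz": 0,"twist": 0},{"tx": 0,"ty": 0,"tz": 0,"twist": 0},{"tx": 0,"ty": 0,"tz": 0,"twist": 0},{"tx": 0,"ty": 0,"tz": 0,"twist": 0},{"tx": 0,"ty": 0,"tz": 0,"twist": 0}])

```text
time: 8.3
ee_pos: [0.5927, 0.2334, 0.0945]
tool_rot: [0.726, 0.688, -0.001, 0.001]
ft_force: [-0.2, -6.1, -1.6]
gripper_width: 0.0297
grasp_force: 25.0
```

```bash
cat >> h.py <<'E'
def tilt(sv=None):
    p,d,X,Y,h,s,R=head(sv=sv);y=Y[(d>0)&(abs(Y[...,1])<.0145)&(abs(Y[...,0])<.045)]*1000
    q=y[(y[:,2]>-22)&(y[:,2]<8)&(y[:,0]>2)];f=np.polyfit(q[:,2],q[:,0],1);r=q[:,0]-np.polyval(f,q[:,2]);q=q[abs(r)<1];f=np.polyfit(q[:,2],q[:,0],1)
    t=y[(y[:,2]<-22)&(y[:,2]>-36)&(abs(y[:,0])<9)];g=np.polyfit(t[:,0],t[:,2],1)
    a=np.degrees(np.arctan(f[0]));b=np.degrees(np.arctan(g[0]))
    th=-np.radians(a);ax=np.array([np.sin(th),0,-np.cos(th)])  # stake z axis in tool frame
    pt=np.array([0,0,-24.]) # refine: intersection top plane / side line -> top edge corner
    zt=(g[1]+g[0]*f[1])/(1-g[0]*f[0]);xt=f[0]*zt+f[1]
    side=np.array([np.cos(th),0,np.sin(th)])
    top=np.array([xt,0,zt])-15*side; foot=top-81*ax; org=top-36*ax
    print("side tilt",a.round(2),"top tilt",b.round(2),"topc",top.round(1),"org",org.round(1),"foot(tool)",foot.round(1),"foot world",(1000*s["ee_pos"]+R@foot).round(1),"org w",(1000*s["ee_pos"]+R@org).round(1))
    return foot,org,s,R
E
python3 - <<'E'
from h import *
state();tilt()
E
```

```text
t 8.3 ee [592.7 233.4  94.5] yaw_y -3.12 F [-0.17 -6.05 -1.6 ] T [-1.428  0.175 -0.027] w 29.7 g 25.0
side tilt -13.09 top tilt 13.07 topc [ -0.4   0.  -27.5] org [-8.6  0.   7.6] foot(tool) [-18.8   0.   51.4] foot world [591.6 214.5  43.2] org w [592.2 224.8  87. ]
```

Emit:
play_rows(targets=[{"tx": 0,"ty": 0,"tz": -4,"twist": 0},{"tx": 0,"ty": 0,"tz": -5,"twist": 0},{"tx": 0,"ty": 0,"tz": -6,"twist": 0},{"tx": 0,"ty": 0,"tz": -10,"twist": 0},{"tx": 0,"ty": 0,"tz": -10,"twist": 0},{"tx": 0,"ty": 0,"tz": -10,"twist": 0},{"tx": 0,"ty": 0,"tz": -10,"twist": 0},{"tx": 0,"ty": 0,"tz": -10,"twist": 0},{"tx": 0,"ty": 0,"tz": -5,"twist": 0},{"tx": 0,"ty": 0,"tz": 0,"twist": 0}])

```text
time: 9.35
ee_pos: [0.5934, 0.2348, 0.1657]
tool_rot: [0.726, 0.687, 0.001, 0.0]
ft_force: [-0.0, -0.0, -4.3]
gripper_width: 0.0301
grasp_force: 25.0
```

Run:
```python
from h import *
state();tilt();go(.574,-.16,.165)
```

```text
t 9.35 ee [593.4 234.8 165.7] yaw_y -3.15 F [-0.03 -0.03 -4.32] T [-0.065  0.081 -0.003] w 30.1 g 25.0
side tilt -12.9 top tilt 12.6 topc [ -0.4   0.  -27.6] org [-8.4  0.   7.5] foot(tool) [-18.5   0.   51.4] foot world [592.5 216.4 114.2] org w [593.  226.4 158.1]
t 9.4 ee [593.  234.6 164.9] yaw_y -3.15 F [-0.3   0.03 -4.36] T [-0.062  0.078 -0.039] w 30.0 g 25.0
tool shift mm [-3.95e+02  2.70e+00 -2.00e-01]
```

Emit:
play_rows(targets=[{"tx": -15,"ty": 0,"tz": 0,"twist": 0},{"tx": -30,"ty": 0,"tz": 0,"twist": 0},{"tx": -40,"ty": 0,"tz": 0,"twist": 0},{"tx": -40,"ty": 0,"tz": 0,"twist": 0},{"tx": -40,"ty": 0,"tz": 0,"twist": 0},{"tx": -40,"ty": 0,"tz": 0,"twist": 0},{"tx": -40,"ty": 0,"tz": 0,"twist": 0},{"tx": -40,"ty": 0,"tz": 0,"twist": 0},{"tx": -40,"ty": 0,"tz": 0,"twist": 0},{"tx": -40,"ty": 0,"tz": 0,"twist": 0}])

```text
time: 10.4
ee_pos: [0.5716, -0.1321, 0.1641]
tool_rot: [0.726, 0.687, -0.0, -0.0]
ft_force: [-0.6, 0.3, -3.6]
gripper_width: 0.0296
grasp_force: 25.0
```

Emit:
play_rows(targets=[{"tx": -40,"ty": 0,"tz": 0,"twist": 0},{"tx": -40,"ty": 0,"tz": 0,"twist": 0},{"tx": -40,"ty": 0,"tz": 0,"twist": 0},{"tx": -30,"ty": 0,"tz": 0,"twist": 0},{"tx": -20,"ty": 0,"tz": 0,"twist": 0},{"tx": -10,"ty": 0,"tz": 0,"twist": 0},{"tx": -5,"ty": 0,"tz": 0,"twist": 0},{"tx": 0,"ty": 0,"tz": 0,"twist": 0},{"tx": 0,"ty": 0,"tz": 0,"twist": 0},{"tx": 0,"ty": 0,"tz": 0,"twist": 0}])

```text
time: 11.4
ee_pos: [0.5629, -0.3134, 0.1646]
tool_rot: [0.726, 0.688, 0.0, -0.0]
ft_force: [-0.1, 0.3, -4.1]
gripper_width: 0.0298
grasp_force: 25.0
```

Run:
```python
from h import *
state();tilt(sv="pics/w5.png")
c=env.camera_params("wrist");p,d=env.snapshot("wrist");X=cloud(d,c);h=masked(p)
K=c["intrinsics"];o=-c["t"]@c["R"]
b=((h[...,0]>100)&(h[...,0]<130)&(h[...,1]>120)&(abs(X[...,2]-.058)<.006)).astype(np.uint8)
print("block",rect(X[b>0]),np.median(X[...,2][b>0]))
cs,_=cv2.findContours(b,cv2.RETR_CCOMP,cv2.CHAIN_APPROX_NONE)
def pl(u,v,z=.058):
    r=np.array([(u-K[0,2])/K[0,0],(v-K[1,2])/K[1,1],1])@c["R"];return (o+r*(z-o[2])/r[2]).round(4)
for q in cs:
    if 60<cv2.contourArea(q)<5000:
        e=cv2.fitEllipse(q);P=np.array([pl(*w[0])[:2] for w in q]);ci=cv2.minEnclosingCircle((P*1000).astype(np.float32));print(e,pl(*e[0]),ci)
```

```text
t 11.4 ee [ 562.9 -313.4  164.6] yaw_y -3.08 F [-0.07  0.27 -4.08] T [-0.064  0.057  0.026] w 29.8 g 25.0
side tilt -12.8 top tilt 12.49 topc [ -0.4   0.  -27.6] org [-8.4  0.   7.5] foot(tool) [-18.4   0.   51.4] foot world [ 561.9 -331.8  113.2] org w [ 562.4 -321.8  157.1]
block (array([ 576.1, -250.5]), array([63.9, 63.7]), 48.5) 0.05811043282828342
((265.51263427734375, 121.26216888427734), (80.81515502929688, 83.14065551757812), 16.916061401367188) [ 0.5762 -0.249   0.058 ] ((576.4000244140625, -250.5500030517578), 44.49798583984375)
((265.140380859375, 122.3688735961914), (23.442363739013672, 24.111469268798828), 165.3284149169922) [ 0.5759 -0.25    0.058 ] ((575.9319458007812, -250.1072998046875), 11.311586380004883)
```

View pics/w5.png

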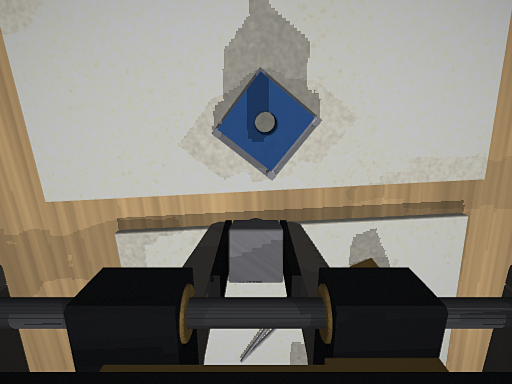

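The bore shows clearly at (265,122), which gives world (575.9, -250.1). The stake is held leaning 12.8°. Going above the bore with the foot centre about 4 mm short on the low-y side.

Emit:
play_rows(targets=[{"tx": 10,"ty": 2,"tz": 0,"twist": 0},{"tx": 20,"ty": 2,"tz": 0,"twist": 0},{"tx": 20,"ty": 2,"tz": 0,"twist": 0},{"tx": 18,"ty": 2,"tz": 0,"twist": 0},{"tx": 8,"ty": 1.8,"tz": 5,"twist": 0},{"tx": 2.3,"ty": 0,"tz": 12,"twist": 0},{"tx": 0,"ty": 0,"tz": 15,"twist": 0},{"tx": 0,"ty": 0,"tz": 10,"twist": 0},{"tx": 0,"ty": 0,"tz": 4,"twist": 0},{"tx": 0,"ty": 0,"tz": 0,"twist": 0}])

```text
time: 12.5
ee_pos: [0.576, -0.2373, 0.1173]
tool_rot: [0.727, 0.687, -0.0, -0.001]
ft_force: [0.1, 0.9, -4.0]
gripper_width: 0.0297
grasp_force: 25.0
```

Run:
```python
from h import *
state();foot,org,s,R=tilt()
fw=1000*s["ee_pos"]+R@foot
print("shift needed tool",(R.T@(np.array([575.9,-254.1,58])-fw)).round(1))
p,d=env.snapshot("scene");c=env.camera_params("scene");cv2.imwrite("pics/s2.png",cv2.resize(p[180:330,30:210],None,fx=4,fy=4))
```

```text
t 12.5 ee [ 576.  -237.3  117.3] yaw_y -3.2 F [ 0.05  0.9  -3.98] T [-0.049  0.06   0.015] w 29.7 g 25.0
side tilt -12.85 top tilt 12.3 topc [ -0.4   0.  -27.7] org [-8.4  0.   7.4] foot(tool) [-18.4   0.   51.3] foot world [ 574.9 -255.6   66. ] org w [ 575.5 -245.7  109.9]
shift needed tool [1.6 0.9 8. ]
```

View pics/s2.png

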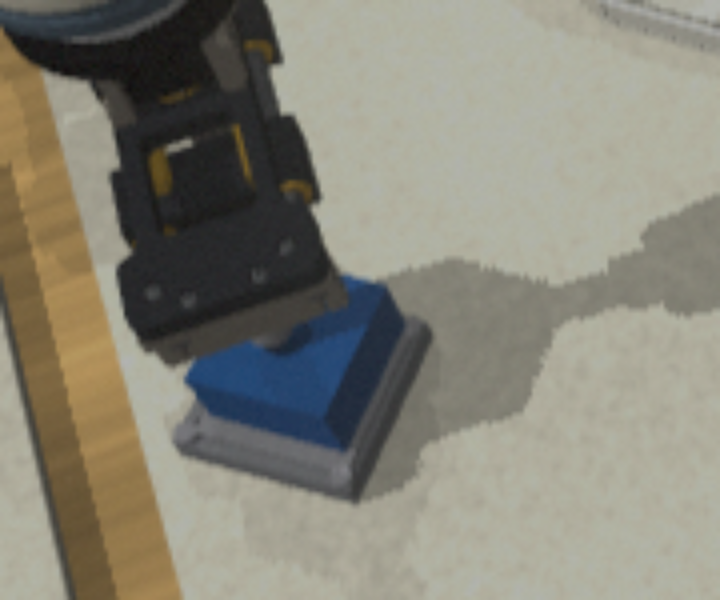

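The crop shows the shank tip just over the bore mouth, at about (280,335). Correcting, then starting down.

Emit:
play_rows(targets=[{"tx": 0.8,"ty": 0.5,"tz": 0,"twist": 0},{"tx": 0.8,"ty": 0.4,"tz": 0,"twist": 0},{"tx": 0,"ty": 0,"tz": 1,"twist": 0},{"tx": 0,"ty": 0,"tz": 1,"twist": 0},{"tx": 0,"ty": 0,"tz": 1,"twist": 0},{"tx": 0,"ty": 0,"tz": 1,"twist": 0},{"tx": 0,"ty": 0,"tz": 1,"twist": 0},{"tx": 0,"ty": 0,"tz": 1,"twist": 0},{"tx": 0,"ty": 0,"tz": 0,"twist": 0},{"tx": 0,"ty": 0,"tz": 0,"twist": 0}])

```text
time: 13.6
ee_pos: [0.5777, -0.2354, 0.1126]
tool_rot: [0.726, 0.687, -0.0, -0.0]
ft_force: [-0.3, -0.4, -4.7]
gripper_width: 0.0299
grasp_force: 25.0
```

Emit:
play_rows(targets=[{"tx": 0,"ty": 0,"tz": 0.2,"twist": 0},{"tx": 0,"ty": 0,"tz": 0.2,"twist": 0},{"tx": 0,"ty": 0,"tz": 0.2,"twist": 0},{"tx": 0,"ty": 0,"tz": 0.2,"twist": 0},{"tx": 0,"ty": 0,"tz": 0.2,"twist": 0},{"tx": 0,"ty": 0,"tz": 0.2,"twist": 0},{"tx": 0,"ty": 0,"tz": 0,"twist": 0},{"tx": 0,"ty": 0,"tz": 0,"twist": 0},{"tx": 0,"ty": 0,"tz": 0,"twist": 0},{"tx": 0,"ty": 0,"tz": 0,"twist": 0}])

```text
time: 14.6
ee_pos: [0.5778, -0.2354, 0.1114]
tool_rot: [0.726, 0.687, -0.0, 0.0]
ft_force: [-0.2, -0.1, -4.2]
gripper_width: 0.0301
grasp_force: 25.0
```

Emit:
play_rows(targets=[{"tx": 0,"ty": -0.3,"tz": 0.3,"twist": 0},{"tx": 0,"ty": 0,"tz": 0.3,"twist": 0},{"tx": 0,"ty": 0,"tz": 0.3,"twist": 0},{"tx": 0,"ty": 0,"tz": 0.3,"twist": 0},{"tx": 0,"ty": 0,"tz": 0.3,"twist": 0},{"tx": 0,"ty": 0,"tz": 0,"twist": 0},{"tx": 0,"ty": 0,"tz": 0,"twist": 0},{"tx": 0,"ty": 0,"tz": 0,"twist": 0},{"tx": 0,"ty": 0,"tz": 0,"twist": 0},{"tx": 0,"ty": 0,"tz": 0,"twist": 0}])

```text
time: 15.6
ee_pos: [0.5774, -0.2354, 0.1099]
tool_rot: [0.726, 0.687, 0.0, 0.0]
ft_force: [0.5, -0.3, -3.4]
gripper_width: 0.0297
grasp_force: 25.0
```

Emit:
play_rows(targets=[{"tx": 0,"ty": 0,"tz": 0.3,"twist": 0},{"tx": 0,"ty": 0,"tz": 0.3,"twist": 0},{"tx": 0,"ty": 0,"tz": 0.3,"twist": 0},{"tx": 0,"ty": 0,"tz": 0.3,"twist": 0},{"tx": 0,"ty": 0,"tz": 0,"twist": 0},{"tx": 0,"ty": 0,"tz": 0,"twist": 0},{"tx": 0,"ty": 0,"tz": 0,"twist": 0},{"tx": 0,"ty": 0,"tz": 0,"twist": 0},{"tx": 0,"ty": 0,"tz": 0,"twist": 0},{"tx": 0,"ty": 0,"tz": 0,"twist": 0}])

```text
time: 16.6
ee_pos: [0.5773, -0.2354, 0.1087]
tool_rot: [0.726, 0.687, -0.0, -0.0]
ft_force: [-2.6, 0.6, -0.2]
gripper_width: 0.0296
grasp_force: 25.0
```

Emit:
play_rows(targets=[{"tx": 0,"ty": -0.4,"tz": 0,"twist": 0},{"tx": 0,"ty": -0.4,"tz": 0,"twist": 0},{"tx": 0,"ty": 0,"tz": 0.2,"twist": 0},{"tx": 0,"ty": 0,"tz": 0.2,"twist": 0},{"tx": 0,"ty": 0,"tz": 0.2,"twist": 0},{"tx": 0,"ty": 0,"tz": 0.2,"twist": 0},{"tx": 0,"ty": 0,"tz": 0,"twist": 0},{"tx": 0,"ty": 0,"tz": 0,"twist": 0},{"tx": 0,"ty": 0,"tz": 0,"twist": 0},{"tx": 0,"ty": 0,"tz": 0,"twist": 0}])

```text
time: 17.6
ee_pos: [0.577, -0.2354, 0.1083]
tool_rot: [0.726, 0.687, 0.0, 0.0]
ft_force: [-1.1, 0.8, 4.6]
gripper_width: 0.0296
grasp_force: 25.0
```

Run:
```python
from h import *
state();tilt()
```

```text
t 17.6 ee [ 577.  -235.4  108.3] yaw_y -3.15 F [-1.05  0.78  4.63] T [ 0.089  0.419 -0.059] w 29.6 g 25.0
side tilt -12.96 top tilt 12.64 topc [ -0.3   0.  -27.6] org [-8.4  0.   7.5] foot(tool) [-18.5   0.   51.3] foot world [ 576.  -253.9   57. ] org w [ 576.5 -243.8  100.8]
```

Emit:
play_rows(targets=[{"tx": 0.5,"ty": 0,"tz": 0,"twist": 0},{"tx": 0.5,"ty": 0,"tz": 0.1,"twist": 0},{"tx": 0.5,"ty": 0,"tz": 0.1,"twist": 0},{"tx": 0.5,"ty": 0,"tz": 0.1,"twist": 0},{"tx": 0,"ty": 0,"tz": 0.1,"twist": 0},{"tx": 0,"ty": 0,"tz": 0.1,"twist": 0},{"tx": 0,"ty": 0,"tz": 0,"twist": 0},{"tx": 0,"ty": 0,"tz": 0,"twist": 0},{"tx": 0,"ty": 0,"tz": 0,"twist": 0},{"tx": 0,"ty": 0,"tz": 0,"twist": 0}])

```text
time: 18.65
ee_pos: [0.5765, -0.2331, 0.1072]
tool_rot: [0.726, 0.687, -0.0, -0.0]
ft_force: [0.0, 0.2, -5.0]
gripper_width: 0.0298
grasp_force: 25.0
```

Free again, with no lateral or vertical contact. Going further down and slightly towards the wall.

Emit:
play_rows(targets=[{"tx": 0.2,"ty": 0,"tz": 0.3,"twist": 0},{"tx": 0.2,"ty": 0,"tz": 0.3,"twist": 0},{"tx": 0,"ty": 0,"tz": 0.3,"twist": 0},{"tx": 0,"ty": 0,"tz": 0.3,"twist": 0},{"tx": 0,"ty": 0,"tz": 0,"twist": 0},{"tx": 0,"ty": 0,"tz": 0,"twist": 0},{"tx": 0,"ty": 0,"tz": 0,"twist": 0},{"tx": 0,"ty": 0,"tz": 0,"twist": 0},{"tx": 0,"ty": 0,"tz": 0,"twist": 0},{"tx": 0,"ty": 0,"tz": 0,"twist": 0}])

```text
time: 19.65
ee_pos: [0.5768, -0.233, 0.1062]
tool_rot: [0.726, 0.687, 0.0, 0.0]
ft_force: [-0.4, 1.0, -3.9]
gripper_width: 0.0302
grasp_force: 25.0
```

Emit:
play_rows(targets=[{"tx": 0.2,"ty": 0,"tz": 0.3,"twist": 0},{"tx": 0.2,"ty": 0,"tz": 0.3,"twist": 0},{"tx": 0,"ty": 0,"tz": 0.3,"twist": 0},{"tx": 0,"ty": 0,"tz": 0.3,"twist": 0},{"tx": 0,"ty": 0,"tz": 0,"twist": 0},{"tx": 0,"ty": 0,"tz": 0,"twist": 0},{"tx": 0,"ty": 0,"tz": 0,"twist": 0},{"tx": 0,"ty": 0,"tz": 0,"twist": 0},{"tx": 0,"ty": 0,"tz": 0,"twist": 0},{"tx": 0,"ty": 0,"tz": 0,"twist": 0}])

```text
time: 20.65
ee_pos: [0.5768, -0.2326, 0.105]
tool_rot: [0.726, 0.687, 0.0, 0.0]
ft_force: [1.0, -0.4, -3.9]
gripper_width: 0.0296
grasp_force: 25.0
```

Run:
```python
from h import *
state();tilt()
```

```text
t 20.65 ee [ 576.8 -232.6  105. ] yaw_y -3.15 F [ 0.97 -0.41 -3.87] T [-0.147  0.057  0.028] w 29.6 g 25.0
side tilt -12.88 top tilt 12.31 topc [ -0.4   0.  -27.6] org [-8.4  0.   7.5] foot(tool) [-18.4   0.   51.4] foot world [ 575.8 -251.    53.7] org w [ 576.4 -241.    97.5]
```

Both edges are inside the mouth, with the foot centre 4 mm deep at 12.9°. Now straightening by moving the head back towards -tx.

Emit:
play_rows(targets=[{"tx": -0.5,"ty": 0,"tz": 0,"twist": 0},{"tx": -0.5,"ty": 0,"tz": 0,"twist": 0},{"tx": -0.5,"ty": 0,"tz": 0,"twist": 0},{"tx": -0.5,"ty": 0,"tz": 0,"twist": 0},{"tx": -0.5,"ty": 0,"tz": 0,"twist": 0},{"tx": -0.5,"ty": 0,"tz": 0,"twist": 0},{"tx": 0,"ty": 0,"tz": 0,"twist": 0},{"tx": 0,"ty": 0,"tz": 0,"twist": 0},{"tx": 0,"ty": 0,"tz": 0,"twist": 0},{"tx": 0,"ty": 0,"tz": 0,"twist": 0}])

```text
time: 21.7
ee_pos: [0.5766, -0.2346, 0.1051]
tool_rot: [0.726, 0.687, 0.0, -0.001]
ft_force: [0.3, 6.2, -0.2]
gripper_width: 0.0299
grasp_force: 25.0
```

Run:
```python
from h import *
state();tilt()
```

```text
t 21.7 ee [ 576.6 -234.6  105.1] yaw_y -3.17 F [ 0.3   6.17 -0.23] T [1.338 0.058 0.003] w 29.9 g 25.0
side tilt -11.9 top tilt 11.56 topc [ -0.4   0.  -27.6] org [-7.8  0.   7.7] foot(tool) [-17.1   0.   51.7] foot world [ 575.7 -251.6   53.4] org w [ 576.2 -242.4   97.5]
```

Rotating as hoped, with 6 N lateral. Continuing with some descent.

Emit:
play_rows(targets=[{"tx": -0.8,"ty": 0,"tz": 0.1,"twist": 0},{"tx": -0.8,"ty": 0,"tz": 0.1,"twist": 0},{"tx": -0.8,"ty": 0,"tz": 0.1,"twist": 0},{"tx": -0.8,"ty": 0,"tz": 0.1,"twist": 0},{"tx": -0.8,"ty": 0,"tz": 0.1,"twist": 0},{"tx": 0,"ty": 0,"tz": 0,"twist": 0},{"tx": 0,"ty": 0,"tz": 0,"twist": 0},{"tx": 0,"ty": 0,"tz": 0,"twist": 0},{"tx": 0,"ty": 0,"tz": 0,"twist": 0},{"tx": 0,"ty": 0,"tz": 0,"twist": 0}])

```text
time: 22.75
ee_pos: [0.5764, -0.2387, 0.1047]
tool_rot: [0.726, 0.687, 0.0, -0.001]
ft_force: [-1.2, 5.8, -0.2]
gripper_width: 0.0297
grasp_force: 25.0
```

Run:
```python
from h import *
state();tilt()
```

```text
t 22.75 ee [ 576.4 -238.7  104.7] yaw_y -3.17 F [-1.23  5.81 -0.22] T [ 1.23   0.104 -0.035] w 29.7 g 25.0
side tilt -8.9 top tilt 8.76 topc [ -0.5   0.  -27.5] org [-6.   0.   8.1] foot(tool) [-13.    0.   52.5] foot world [ 575.6 -251.6   52.1] org w [ 576.  -244.7   96.6]
```

Emit:
play_rows(targets=[{"tx": -0.8,"ty": 0,"tz": 0.2,"twist": 0},{"tx": -0.8,"ty": 0,"tz": 0.2,"twist": 0},{"tx": -0.8,"ty": 0,"tz": 0.2,"twist": 0},{"tx": -0.8,"ty": 0,"tz": 0.2,"twist": 0},{"tx": -0.8,"ty": 0,"tz": 0.2,"twist": 0},{"tx": -0.8,"ty": 0,"tz": 0,"twist": 0},{"tx": 0,"ty": 0,"tz": 0,"twist": 0},{"tx": 0,"ty": 0,"tz": 0,"twist": 0},{"tx": 0,"ty": 0,"tz": 0,"twist": 0},{"tx": 0,"ty": 0,"tz": 0,"twist": 0}])

```text
time: 23.8
ee_pos: [0.5761, -0.2435, 0.1036]
tool_rot: [0.726, 0.687, 0.0, -0.001]
ft_force: [0.2, 5.3, -0.4]
gripper_width: 0.0294
grasp_force: 25.0
```

Emit:
play_rows(targets=[{"tx": -0.8,"ty": 0,"tz": 0.1,"twist": 0},{"tx": -0.8,"ty": 0,"tz": 0.1,"twist": 0},{"tx": -0.8,"ty": 0,"tz": 0.1,"twist": 0},{"tx": -0.8,"ty": 0,"tz": 0.1,"twist": 0},{"tx": 0,"ty": 0,"tz": 0,"twist": 0},{"tx": 0,"ty": 0,"tz": 0,"twist": 0},{"tx": 0,"ty": 0,"tz": 0,"twist": 0},{"tx": 0,"ty": 0,"tz": 0,"twist": 0},{"tx": 0,"ty": 0,"tz": 0,"twist": 0},{"tx": 0,"ty": 0,"tz": 0,"twist": 0}])

```text
time: 24.8
ee_pos: [0.5759, -0.2467, 0.1032]
tool_rot: [0.726, 0.687, 0.0, -0.001]
ft_force: [-0.7, 4.9, -1.3]
gripper_width: 0.0297
grasp_force: 25.0
```

Run:
```python
from h import *
state();tilt()
```

```text
t 24.8 ee [ 575.9 -246.7  103.2] yaw_y -3.16 F [-0.69  4.92 -1.31] T [1.178 0.142 0.015] w 29.7 g 25.0
side tilt -2.73 top tilt 2.74 topc [ -0.8   0.  -27.4] org [-2.5  0.   8.5] foot(tool) [-4.7  0.  53.5] foot world [ 575.7 -251.3   49.7] org w [ 575.8 -249.2   94.7]
```

Emit:
play_rows(targets=[{"tx": -0.8,"ty": 0,"tz": 0.2,"twist": 0},{"tx": -0.8,"ty": 0,"tz": 0.2,"twist": 0},{"tx": -0.8,"ty": 0,"tz": 0.2,"twist": 0},{"tx": -0.6,"ty": 0,"tz": 0.2,"twist": 0},{"tx": 0,"ty": 0,"tz": 0.2,"twist": 0},{"tx": 0,"ty": 0,"tz": 0.2,"twist": 0},{"tx": 0,"ty": 0,"tz": 0.2,"twist": 0},{"tx": 0,"ty": 0,"tz": 0,"twist": 0},{"tx": 0,"ty": 0,"tz": 0,"twist": 0},{"tx": 0,"ty": 0,"tz": 0,"twist": 0}])

```text
time: 25.85
ee_pos: [0.5757, -0.2497, 0.1018]
tool_rot: [0.726, 0.687, 0.0, -0.001]
ft_force: [-0.5, 5.4, -0.3]
gripper_width: 0.0299
grasp_force: 25.0
```

Run:
```python
from h import *
state();tilt()
```

```text
t 25.85 ee [ 575.7 -249.7  101.8] yaw_y -3.17 F [-0.54  5.41 -0.31] T [1.223 0.039 0.021] w 29.9 g 25.0
side tilt -0.5 top tilt 0.22 topc [ -0.9   0.  -27.5] org [-1.2  0.   8.5] foot(tool) [-1.6  0.  53.5] foot world [ 575.6 -251.2   48.3] org w [ 575.6 -250.9   93.3]
```

Emit:
play_rows(targets=[{"tx": 0.4,"ty": 0,"tz": 0,"twist": 0},{"tx": 0,"ty": 0,"tz": 0.3,"twist": 0},{"tx": 0,"ty": 0,"tz": 0.4,"twist": 0},{"tx": 0,"ty": 0,"tz": 0.4,"twist": 0},{"tx": 0,"ty": 0,"tz": 0.4,"twist": 0},{"tx": 0,"ty": 0,"tz": 0.4,"twist": 0},{"tx": 0,"ty": 0,"tz": 0.4,"twist": 0},{"tx": 0,"ty": 0,"tz": 0.4,"twist": 0},{"tx": 0,"ty": 0,"tz": 0,"twist": 0},{"tx": 0,"ty": 0,"tz": 0,"twist": 0}])

```text
time: 26.9
ee_pos: [0.5758, -0.2496, 0.099]
tool_rot: [0.726, 0.687, 0.0, -0.0]
ft_force: [-0.8, 4.3, -2.2]
gripper_width: 0.0297
grasp_force: 25.0
```

Emit:
play_rows(targets=[{"tx": 0.5,"ty": 0,"tz": 0.3,"twist": 0},{"tx": 0,"ty": 0,"tz": 0.5,"twist": 0},{"tx": 0,"ty": 0,"tz": 0.5,"twist": 0},{"tx": 0,"ty": 0,"tz": 0.5,"twist": 0},{"tx": 0,"ty": 0,"tz": 0.5,"twist": 0},{"tx": 0,"ty": 0,"tz": 0.5,"twist": 0},{"tx": 0,"ty": 0,"tz": 0.5,"twist": 0},{"tx": 0,"ty": 0,"tz": 0.5,"twist": 0},{"tx": 0,"ty": 0,"tz": 0,"twist": 0},{"tx": 0,"ty": 0,"tz": 0,"twist": 0}])

```text
time: 27.9
ee_pos: [0.5758, -0.2495, 0.0951]
tool_rot: [0.726, 0.687, 0.0, -0.0]
ft_force: [-0.7, 4.9, -2.8]
gripper_width: 0.0299
grasp_force: 25.0
```

Run:
```python
from h import *
state();tilt()
```

```text
t 27.9 ee [ 575.8 -249.5   95.1] yaw_y -3.16 F [-0.71  4.85 -2.81] T [1.075 0.089 0.034] w 29.9 g 25.0
side tilt -0.59 top tilt 0.25 topc [ -0.9   0.  -27.4] org [-1.3  0.   8.6] foot(tool) [-1.7  0.  53.6] foot world [ 575.7 -251.3   41.5] org w [ 575.7 -250.8   86.5]
```

Emit:
play_rows(targets=[{"tx": 0.5,"ty": 0,"tz": 0,"twist": 0},{"tx": 0,"ty": 0,"tz": 0.7,"twist": 0},{"tx": 0,"ty": 0,"tz": 0.8,"twist": 0},{"tx": 0,"ty": 0,"tz": 0.8,"twist": 0},{"tx": 0,"ty": 0,"tz": 0.8,"twist": 0},{"tx": 0,"ty": 0,"tz": 0.8,"twist": 0},{"tx": 0,"ty": 0,"tz": 0.8,"twist": 0},{"tx": 0,"ty": 0,"tz": 0.8,"twist": 0},{"tx": 0,"ty": 0,"tz": 0.5,"twist": 0},{"tx": 0,"ty": 0,"tz": 0,"twist": 0}])

```text
time: 28.95
ee_pos: [0.5759, -0.2492, 0.089]
tool_rot: [0.726, 0.687, -0.0, 0.0]
ft_force: [-0.3, 2.1, -5.0]
gripper_width: 0.03
grasp_force: 25.0
```

Emit:
play_rows(targets=[{"tx": 0.3,"ty": 0,"tz": 0,"twist": 0},{"tx": 0,"ty": 0,"tz": 0.7,"twist": 0},{"tx": 0,"ty": 0,"tz": 0.8,"twist": 0},{"tx": 0,"ty": 0,"tz": 0.8,"twist": 0},{"tx": 0,"ty": 0,"tz": 0.8,"twist": 0},{"tx": 0,"ty": 0,"tz": 0.8,"twist": 0},{"tx": 0,"ty": 0,"tz": 0.8,"twist": 0},{"tx": 0,"ty": 0,"tz": 0.8,"twist": 0},{"tx": 0,"ty": 0,"tz": 0.5,"twist": 0},{"tx": 0,"ty": 0,"tz": 0,"twist": 0}])

```text
time: 29.95
ee_pos: [0.5759, -0.2488, 0.0831]
tool_rot: [0.726, 0.687, -0.0, -0.0]
ft_force: [0.1, 1.0, -4.0]
gripper_width: 0.0298
grasp_force: 25.0
```

Run:
```python
from h import *
state();tilt()
```

```text
t 29.95 ee [ 575.9 -248.8   83.1] yaw_y -3.15 F [ 0.06  0.95 -3.96] T [-0.069  0.129 -0.012] w 29.8 g 25.0
side tilt -0.76 top tilt 0.75 topc [ -1.    0.  -27.3] org [-1.4  0.   8.7] foot(tool) [-2.   0.  53.7] foot world [ 575.8 -250.9   29.5] org w [ 575.8 -250.3   74.5]
```

Emit:
play_rows(targets=[{"tx": 0,"ty": 0,"tz": 0.7,"twist": 0},{"tx": 0,"ty": 0,"tz": 0.7,"twist": 0},{"tx": 0,"ty": 0,"tz": 0.8,"twist": 0},{"tx": 0,"ty": 0,"tz": 0.8,"twist": 0},{"tx": 0,"ty": 0,"tz": 0.8,"twist": 0},{"tx": 0,"ty": 0,"tz": 0.8,"twist": 0},{"tx": 0,"ty": 0,"tz": 0.8,"twist": 0},{"tx": 0,"ty": 0,"tz": 0.8,"twist": 0},{"tx": 0,"ty": 0,"tz": 0.5,"twist": 0},{"tx": 0,"ty": 0,"tz": 0,"twist": 0}])

```text
time: 31.0
ee_pos: [0.5758, -0.2488, 0.0764]
tool_rot: [0.726, 0.687, -0.0, -0.0]
ft_force: [-0.3, -1.2, -4.7]
gripper_width: 0.0298
grasp_force: 25.0
```

Emit:
play_rows(targets=[{"tx": 0,"ty": 0,"tz": 0.7,"twist": 0},{"tx": 0,"ty": 0,"tz": 0.7,"twist": 0},{"tx": 0,"ty": 0,"tz": 0.7,"twist": 0},{"tx": 0,"ty": 0,"tz": 0.7,"twist": 0},{"tx": 0,"ty": 0,"tz": 0.7,"twist": 0},{"tx": 0,"ty": 0,"tz": 0.7,"twist": 0},{"tx": 0,"ty": 0,"tz": 0.7,"twist": 0},{"tx": 0,"ty": 0,"tz": 0.6,"twist": 0},{"tx": 0,"ty": 0,"tz": 0,"twist": 0},{"tx": 0,"ty": 0,"tz": 0,"twist": 0}])

```text
time: 32.0
ee_pos: [0.5759, -0.2489, 0.071]
tool_rot: [0.726, 0.687, 0.0, 0.0]
ft_force: [-0.0, -0.6, -5.0]
gripper_width: 0.0299
grasp_force: 25.0
```

Run:
```python
from h import *
state();tilt()
```

```text
t 32.0 ee [ 575.9 -248.9   71. ] yaw_y -3.15 F [-0.03 -0.59 -4.98] T [-0.03   0.008  0.006] w 29.9 g 25.0
side tilt -0.73 top tilt 0.69 topc [ -0.9   0.  -27.4] org [-1.4  0.   8.6] foot(tool) [-2.   0.  53.6] foot world [ 575.8 -250.8   17.4] org w [ 575.8 -250.3   62.4]
```

4.4 mm left. Lower 3 mm, then feel for seating.

Emit:
play_rows(targets=[{"tx": 0,"ty": 0,"tz": 0.4,"twist": 0},{"tx": 0,"ty": 0,"tz": 0.4,"twist": 0},{"tx": 0,"ty": 0,"tz": 0.4,"twist": 0},{"tx": 0,"ty": 0,"tz": 0.4,"twist": 0},{"tx": 0,"ty": 0,"tz": 0.4,"twist": 0},{"tx": 0,"ty": 0,"tz": 0.4,"twist": 0},{"tx": 0,"ty": 0,"tz": 0.4,"twist": 0},{"tx": 0,"ty": 0,"tz": 0.2,"twist": 0},{"tx": 0,"ty": 0,"tz": 0,"twist": 0},{"tx": 0,"ty": 0,"tz": 0,"twist": 0}])

```text
time: 33.05
ee_pos: [0.5759, -0.2489, 0.068]
tool_rot: [0.726, 0.687, 0.0, 0.0]
ft_force: [0.1, 0.1, -5.2]
gripper_width: 0.0298
grasp_force: 25.0
```

Emit:
play_rows(targets=[{"tx": 0,"ty": 0,"tz": 0.2,"twist": 0},{"tx": 0,"ty": 0,"tz": 0.2,"twist": 0},{"tx": 0,"ty": 0,"tz": 0.2,"twist": 0},{"tx": 0,"ty": 0,"tz": 0.2,"twist": 0},{"tx": 0,"ty": 0,"tz": 0.2,"twist": 0},{"tx": 0,"ty": 0,"tz": 0,"twist": 0},{"tx": 0,"ty": 0,"tz": 0,"twist": 0},{"tx": 0,"ty": 0,"tz": 0,"twist": 0},{"tx": 0,"ty": 0,"tz": 0,"twist": 0},{"tx": 0,"ty": 0,"tz": 0,"twist": 0}])

```text
time: 34.05
ee_pos: [0.5759, -0.2489, 0.067]
tool_rot: [0.726, 0.687, -0.0, 0.0]
ft_force: [-0.4, -0.2, -3.0]
gripper_width: 0.0299
grasp_force: 25.0
```

Emit:
play_rows(targets=[{"tx": 0,"ty": 0,"tz": 0.2,"twist": 0},{"tx": 0,"ty": 0,"tz": 0.2,"twist": 0},{"tx": 0,"ty": 0,"tz": 0.2,"twist": 0},{"tx": 0,"ty": 0,"tz": 0,"twist": 0},{"tx": 0,"ty": 0,"tz": 0,"twist": 0},{"tx": 0,"ty": 0,"tz": 0,"twist": 0},{"tx": 0,"ty": 0,"tz": 0,"twist": 0},{"tx": 0,"ty": 0,"tz": 0,"twist": 0},{"tx": 0,"ty": 0,"tz": 0,"twist": 0},{"tx": 0,"ty": 0,"tz": 0,"twist": 0}])

```text
time: 35.05
ee_pos: [0.576, -0.2489, 0.0669]
tool_rot: [0.726, 0.687, 0.0, 0.0]
ft_force: [-3.1, 0.5, 5.3]
gripper_width: 0.0295
grasp_force: 25.0
```

Run:
```python
from h import *
state();tilt()
```

```text
t 35.05 ee [ 576.  -248.9   66.9] yaw_y -3.15 F [-3.08  0.55  5.29] T [ 0.236  0.647 -0.024] w 29.5 g 25.0
side tilt 14.7 top tilt 0.62 topc [ -4.4   0.  -23.4] org [ 4.8  0.  11.4] foot(tool) [16.2  0.  54.9] foot world [ 576.9 -232.7   12. ] org w [ 576.2 -244.1   55.5]
```

The head is seated: underside at about 58.3 mm, with roughly 10 N on it. Releasing.

Emit:
play_rows(targets=[{"tx": 0,"ty": 0,"tz": 0,"twist": 0},{"tx": 0,"ty": 0,"tz": 0,"twist": 0},{"tx": 0,"ty": 0,"tz": 0,"twist": 0},{"tx": 0,"ty": 0,"tz": 0,"twist": 0},{"tx": 0,"ty": 0,"tz": 0,"twist": 0},{"tx": 0,"ty": 0,"tz": 0,"twist": 0},{"tx": 0,"ty": 0,"tz": 0,"twist": 0},{"tx": 0,"ty": 0,"tz": 0,"twist": 0},{"tx": 0,"ty": 0,"tz": 0,"twist": 0},{"tx": 0,"ty": 0,"tz": 0,"twist": 0}], jaw=0.2)

```text
time: 36.1
ee_pos: [0.5759, -0.2488, 0.0664]
tool_rot: [0.726, 0.687, -0.0, -0.0]
ft_force: [-0.5, -0.1, 0.4]
gripper_width: 0.0554
grasp_force: 0.0
```

Emit:
play_rows(targets=[{"tx": 0,"ty": 0,"tz": -5,"twist": 0},{"tx": 0,"ty": 0,"tz": -8,"twist": 0},{"tx": 0,"ty": 0,"tz": -12,"twist": 0},{"tx": 0,"ty": 0,"tz": -15,"twist": 0},{"tx": 0,"ty": 0,"tz": -15,"twist": 0},{"tx": 0,"ty": 0,"tz": -15,"twist": 0},{"tx": 0,"ty": 0,"tz": -15,"twist": 0},{"tx": 0,"ty": 0,"tz": -10,"twist": 0},{"tx": 0,"ty": 0,"tz": -5,"twist": 0},{"tx": 0,"ty": 0,"tz": 0,"twist": 0}])

```text
time: 37.1
ee_pos: [0.5762, -0.249, 0.1671]
tool_rot: [0.726, 0.687, 0.0, 0.0]
ft_force: [-0.2, -0.7, -0.4]
gripper_width: 0.055
grasp_force: 0.0
```

Run:
```python
from h import *
state()
for n in ("top","wrist"):
    c=env.camera_params(n);p,d=env.snapshot(n);X=cloud(d,c);z=X[...,2];h=masked(p)
    m=(z>.085)&(z<.102)&(d>0)&(abs(X[...,0]-.576)<.03)&(abs(X[...,1]+.25)<.03)
    q=X[m];A=np.c_[q[:,:2],np.ones(len(q))];f=np.linalg.lstsq(A,q[:,2],rcond=None)[0]
    print(n,m.sum(),rect(q),np.median(q[:,2]).round(4),"slopes",f[:2].round(3))
cv2.imwrite("pics/w9.png",p)
```

```text
t 37.1 ee [ 576.2 -249.   167.1] yaw_y -3.15 F [-0.21 -0.71 -0.41] T [-0.076  0.042  0.008] w 55.0 g 0.0
top 291 (array([ 575.1, -249.3]), array([29.5, 30.6]), 85.8) 0.0933 slopes [ 0.03  -0.059]
wrist 1175 (array([ 576.3, -249.9]), array([30. , 29.1]), 87.0) 0.0941 slopes [-0.    -0.061]
```

View pics/w9.png

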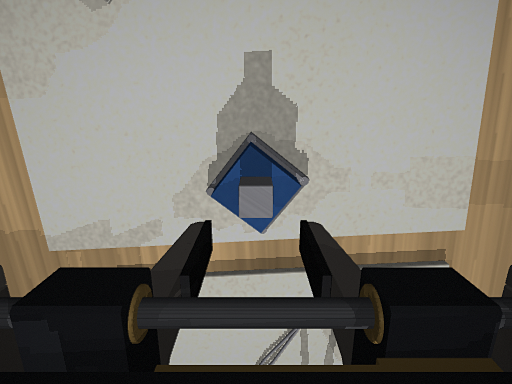

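The head sits on the blue block at (256,198), square and clear of the fingers. I'll check the tilt on top-face pixels only, then hand in if it's level.

Run:
```python
from h import *
c=env.camera_params("wrist");p,d=env.snapshot("wrist");X=cloud(d,c);z=X[...,2]
m=((z>.0915)&(z<.102)&(d>0)&(abs(X[...,0]-.576)<.011)&(abs(X[...,1]+.25)<.011))
q=X[m];f=np.linalg.lstsq(np.c_[q[:,:2]-q[:,:2].mean(0),np.ones(len(q))],q[:,2],rcond=None)[0];print(len(q),f.round(4))
if abs(f[:2]).max()<.035 and f[2]<.0965: print(env.sign_off())
```

```text
611 [-0.     -0.002   0.0941]
the job is handed in; nothing more can be done
None
```

The steel stake is seated upright in the blue block, with its head flat on top, and released. It went in leaning about 13°. The job was handed in at about 37 s of robot time.

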